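# Load-test the lantern cells and hold the test paddle

### The job

Check the lantern's two fresh green batteries for me: stand them one by one, button end up, in the two wells of the battery tester, one in each and fully down. Then press the orange test paddle all the way down with the fingertips, with a light push and no more, and finish while still holding it down, because I read the bars as long as it is pressed. Leave the old rusty grey battery and the other things on the shelf alone.

Things in the scene. Friction and masses are not known exactly. Their poses are not given: they have to be found in the camera images.
- cell_a: fresh C-size battery, green sleeve with a brass-coloured band round its top: 26 mm across, 50 mm tall, 65 g; stands upright on its flat end, small steel button (7 mm wide, 2 mm high, included in the 50) on top. Origin: centre of its underside; z up towards the button.
- cell_b: the other fresh green C-size battery, the same as cell_a.
- old_cell: old C-size battery, dull grey-brown with rust at its foot and on top, not to be used: 26 mm across, 50 mm tall, 65 g; stands upright on its flat end, small steel button (7 mm wide, 2 mm high, included in the 50) on top. Origin: centre of its underside; z up towards the button.
- tester: battery tester fixed on the shelf, dark grey plastic, 203 mm deep (x, from -96 to +107) by 170 mm wide (y). Origin: on the shelf under its middle; its front (-x) has the orange paddle, behind it is a flat deck 45 mm high (x from -30 to +65) with the two wells, at the back (x beyond +60) a tilted console with bar graphs rising to 83 mm. Cheeks 34 mm high stand either side of the paddle.
- well_left (a point): middle of the mouth of the left well (+y of the tester), level with the 45 mm deck, 10 mm behind the tester's origin, 30 mm to +y of it. Round bore 32 mm wide with a flat floor 28 mm below the deck; its uppermost 8 mm is a funnel, 41 mm wide at the deck; a battery fully down sticks out 22 mm. The point's axes are the tester's.
- well_right (a point): the same for the right well (-y of the tester); 60 mm between the wells.
- ridge (a point): top of the round thumb ridge (12 mm round bar, 60 mm long across y) on the orange paddle, where to press: 87 mm in front of the tester's origin, 45 mm above the shelf when the paddle is up. The paddle is 76 mm wide, hinged 55 mm behind the ridge. The point moves with the paddle.
- paddle (a joint): angle of the orange test paddle in rad: 0 up (at rest), 0.25 fully down on its stop. Pressed downward; the ridge then sinks 14 mm. A spring pushes it back up: at the ridge it starts to move at about 1.5 N and is fully down at about 6 N.
- brush: wooden hair brush, 235 mm long, lying bristles up behind the batteries. Origin: under the joint of handle and head.
- padlock: steel padlock lying flat, body 42 x 50 x 22 mm high, shackle to its +x. Origin: under the body's middle.
- cup: teal ceramic cup with a handle, 78 mm across, 88 mm tall. Origin: centre of its underside.
- jar: blue cream jar with a white cap, 60 mm across, 55 mm tall. Origin: centre of its underside.
- deodorant: slim grey bottle with a white cap, 44 mm across, 105 mm tall. Origin: centre of its underside.
Not all that is in view belongs to the job. What is shaped like the cell_a but purple is not meant.

How it is judged:
On the way, in this order (a step that is already met when the one before it is completed fails the run):
1. one green battery stands fully down in a well and is let go ((((horizontal distance between cell_a and well_left below 0.008 m and z of cell_a in the frame of well_left below -0.022 m and angle between cell_a's own z axis and vertical below 0.3 rad) or (horizontal distance between cell_b and well_left below 0.008 m and z of cell_b in the frame of well_left below -0.022 m and angle between cell_b's own z axis and vertical below 0.3 rad)) or ((horizontal distance between cell_a and well_right below 0.008 m and z of cell_a in the frame of well_right below -0.022 m and angle between cell_a's own z axis and vertical below 0.3 rad) or (horizontal distance between cell_b and well_right below 0.008 m and z of cell_b in the frame of well_right below -0.022 m and angle between cell_b's own z axis and vertical below 0.3 rad))) and contact force between the fingers and cell_a below 0.1 N and contact force between the fingers and cell_b below 0.1 N), for 0.2 s.
2. both green batteries stand fully down, one in each well, and are let go (((horizontal distance between cell_a and well_left below 0.008 m and z of cell_a in the frame of well_left below -0.022 m and angle between cell_a's own z axis and vertical below 0.3 rad) or (horizontal distance between cell_b and well_left below 0.008 m and z of cell_b in the frame of well_left below -0.022 m and angle between cell_b's own z axis and vertical below 0.3 rad)) and ((horizontal distance between cell_a and well_right below 0.008 m and z of cell_a in the frame of well_right below -0.022 m and angle between cell_a's own z axis and vertical below 0.3 rad) or (horizontal distance between cell_b and well_right below 0.008 m and z of cell_b in the frame of well_right below -0.022 m and angle between cell_b's own z axis and vertical below 0.3 rad)) and contact force between the fingers and cell_a below 0.1 N and contact force between the fingers and cell_b below 0.1 N), for 0.2 s.
3. the fingers press the test paddle all the way down (value of joint paddle above 0.2 rad and contact force between the fingers and tester above 1 N), for 0.3 s.
At the end, for the whole second after the job is handed in: Each well holds one green battery, button up (within 0.3 rad of upright), its foot within 8 mm of the well's axis and within 6 mm of the floor, at rest and not touched by the fingers; the fingers keep pushing the paddle with more than 1 N and hold it still at more than 0.20 of its 0.25 rad (all of step 2 and all of step 3 and linear speed of each of cell_a, cell_b below 0.02 m/s and velocity of joint paddle between -0.1 and 0.1 rad/s); the arm keeps its last pose, push and grip.
It fails at once if the fingers push on the paddle or the tester with more than 30 N (contact force between the fingers and tester above 30 N).
It fails at once if the paddle is pressed before both batteries are in (value of joint paddle above 0.12 rad and not (((horizontal distance between cell_a and well_left below 0.008 m and z of cell_a in the frame of well_left below -0.022 m and angle between cell_a's own z axis and vertical below 0.3 rad) or (horizontal distance between cell_b and well_left below 0.008 m and z of cell_b in the frame of well_left below -0.022 m and angle between cell_b's own z axis and vertical below 0.3 rad)) and ((horizontal distance between cell_a and well_right below 0.008 m and z of cell_a in the frame of well_right below -0.022 m and angle between cell_a's own z axis and vertical below 0.3 rad) or (horizontal distance between cell_b and well_right below 0.008 m and z of cell_b in the frame of well_right below -0.022 m and angle between cell_b's own z axis and vertical below 0.3 rad)))).
It fails at once if the old battery is moved by more than 20 mm or knocked over (distance of old_cell from where it was at the start of the episode above 0.02 m or angle between old_cell's own z axis and vertical above 0.4 rad).
It fails at once if the brush, padlock, cup, jar or deodorant is moved by more than 30 mm or tipped (distance of any of brush, padlock, cup, jar, deodorant from where it was at the start of the episode above 0.03 m or angle between any of brush, padlock, cup, jar, deodorant's own z axis and vertical above 0.4 rad).
It also fails if it takes over 66 s, if anything falls off the work surface, if the arm or the gripper's body presses on something with over 40 N, if the wrist force passes 120 N, or if a joint passes its speed limit or range.

### The arm

A 7-joint arm with a two-finger parallel gripper is mounted at the origin on the work surface. World frame = base frame: x ahead of the robot, y to its left, z up, the work surface at z = 0. Lengths are in m, angles in rad, forces in N, time in s.
With the tool pointing down it reaches from about 0.425 to 0.875 m from the base axis. Payload 4.7 kg.
Tool frame: the origin (TCP) lies on the centre line of the jaws, within the pads' length; the fingertips stand ctrl.tcp_to_tips ahead of it and the grasp point (between the pads) lies 2 mm behind it (ctrl.tcp_to_tips is the distance from the TCP to the fingertips, in m); z points along the fingers, y is the line along which they close (so a half turn about z gives the same grasp; the last joint's range is limited). The gripper opens to 87 mm and grips with 3 to 60 N. Pads are 19 mm wide; open, the fingers measure 117 mm over their backs; the gripper's body (75 mm by 190 mm) begins 51 mm behind the grasp point.
Start: joints at [1.246, 0.321, -0.07, 1.45, 0.023, 1.371, -0.057], TCP at [0.216, -0.613, 0.24] pointing down, gripper open.
Joint ranges: [-2.86, 2.86], [-0.3, 2.09], [-1.38, 1.24], [0.06, 2.45], [-1.56, 4.7], [0.09, 2.05], [-2.69, 2.69]. Speed limits (rad/s): [2.57, 2.57, 3.14, 3.14, 3.14, 3.14, 3.14].

### API

Orientations are given as a rotation vector (axis times angle).
In Python, from bench import ctrl, optics, close_job gives the robot as it stands.
- The arm moves only by the shell command python3 -m inch 'ROWS' [OPENING] [FORCE]. ROWS is JSON, a list of rows, each a list of 2 entries, a list of its own where there are three numbers: the shift along the tool's x, y, z in mm, then the turn, a rotation vector about the tool's x, y, z in degrees. In form: [[[x, y, z], [ax, ay, az]], ...]. A call has exactly 10 rows; each row shifts and turns the commanded pose from where the row before left it, along the tool's axes as they then stand; what a row does not reach is not made up. A row lasts 1/10 s, in which the tool goes at most 50 mm and 8.59 degrees, less where a joint would pass 70% of its speed; a pose out of reach is approached as far as the arm can. A call is refused whole if a number of a shift passes 50 or a number of a turn 8.59, either way. A call with a gripper value outside its range is refused whole. OPENING is the closure, from 0 (fully open) to 1 (shut), set as the call begins (- or left out, the last holds). The fingers move at their own pace and stop on an object; FORCE is the grip in N (left out, the last holds). Time passes only in rows, so rows that do not move let the fingers close, or fill a call up. It gives the time, the measured TCP pose, the force and the opening at its end, in the units of the state.
- ctrl.get_state(): the state, without advancing time (a new reading comes with each control period).
- optics.get_image(name): name is "side" or "top"; returns a dict with "image" (420x560x3 uint8, red, green, blue), "fx", "fy", "cx", "cy" (pixels), "R" (3x3) and "t" (3): a world point X has camera coordinates R X + t. Camera axes: x right, y down, z forward; pixel columns grow to the right and rows downward; lengths in m; the calibration is good to about 2 mm. A picture is of the moment at which its call begins. There is no depth.
- close_job(): hands the job in, once; it reports no verdict.
The state is a dict: "time": time; "joint_positions": joint angles; "qd": joint speeds; "joint_torque": joint torques, N m; "position": TCP position; "tool_rot": TCP orientation; "ft_force": force on the tool from outside, world axes, zero at the start; "torque": the same for the moment, N m; "grip_width": opening from 0.0 (shut) to 1.0 (fully open).
Only numpy, scipy, OpenCV 4.12 (cv2) and the standard library are available. Lean on these libraries where they do the work, as an engineer would, in place of code of your own. Each camera call takes 0.05 s, during which the arm holds its last target. There are 200 camera calls.

## Working session

There is one attempt and no reset: what is moved stays moved. The work goes in short steps, Python scripts to look and compute and a shell command to move; the robot and the scene stay as the last step left them, time stands still between calls to the robot, and variables do not carry over. Pictures are saved under pics/ and viewed, on a budget of 10 in all, crops included, one or two more only if the job needs it, and the job is handed in when it is done.

```bash
mkdir -p pics && ls && python3 - <<'E'
from bench import ctrl, optics
import cv2
print(ctrl.get_state(), ctrl.tcp_to_tips)
for n in("side","top"):
    d=optics.get_image(n); cv2.imwrite(f"pics/{n}0.png",d["image"][:,:,::-1])
    print(n,{k:d[k] for k in d if k!="image"})
E
```

```text
pics
{'time': 0.0, 'joint_positions': array([ 1.24613092,  0.3218057 , -0.07009782,  1.4516507 ,  0.02259454,
        1.37076788, -0.05693084]), 'qd': array([-0.00047116,  0.00018724, -0.00156417, -0.00020812, -0.00014186,
       -0.00091821,  0.00037625]), 'joint_torque': array([ 3.09441680e-05, -4.91287422e+01, -4.04000301e-01, -3.12528741e+01,
       -6.40635495e-02,  4.37452400e-02,  2.13025046e-04]), 'position': array([ 0.21580789, -0.61259748,  0.238485  ]), 'tool_rot': array([-3.09485482e+00, -5.29303177e-01,  6.21303846e-04]), 'ft_force': array([ 0.13276357,  0.07305073, -0.05657271]), 'torque': array([ 0.02360734,  0.06339511, -0.00582724]), 'grip_width': 0.9992805752282936} 0.017
side {'fx': 396.1038148001529, 'fy': 396.1038148001529, 'cx': 282.84661553061727, 'cy': 216.2673082860812, 'R': array([[ 0.72925952, -0.68422893, -0.00336581],
       [-0.41169888, -0.43485405, -0.80087826],
       [ 0.54652043,  0.58543379, -0.59881774]]), 't': array([-0.43278048,  0.29332356,  0.67842624])}
top {'fx': 405.2281764557339, 'fy': 405.2281764557339, 'cx': 286.0922938578877, 'cy': 214.11395905231012, 'R': array([[-1.22465548e-03, -9.99991679e-01,  3.89135272e-03],
       [-9.81933244e-01,  4.66184506e-04, -1.89227078e-01],
       [ 1.89223689e-01, -4.05278658e-03, -9.81925644e-01]]), 't': array([0.01578638, 0.59632591, 1.06368786])}
```

View pics/top0.png

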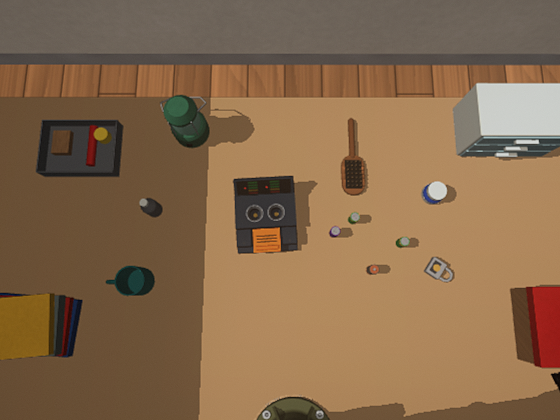

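View pics/side0.png

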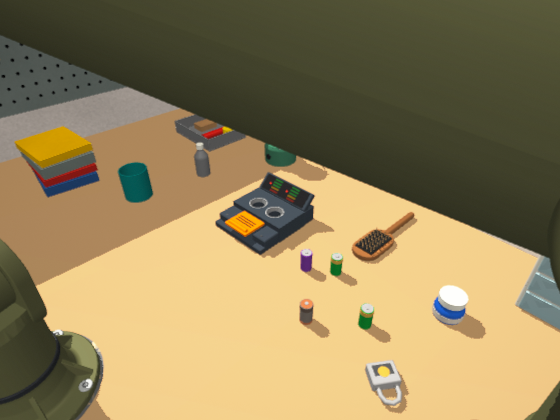

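The top view shows the green cells near (354,217) and (404,242), the purple one at (335,231), the old one at (374,269), and the wells at (255,213) and (276,212). The paddle is at (267,240). Next I'll zoom in and measure.

```bash
cat > h.py <<'E'
import numpy as np, cv2
from bench import ctrl, optics
from scipy.spatial.transform import Rotation as Rn
def plane(d,u,v,z):
    r=d["R"].T@np.array([(u-d["cx"])/d["fx"],(v-d["cy"])/d["fy"],1]); c=-d["R"].T@d["t"]
    return c+r*(z-c[2])/r[2]
def proj(d,X):
    p=d["R"]@np.array(X)+d["t"]; return d["fx"]*p[0]/p[2]+d["cx"],d["fy"]*p[1]/p[2]+d["cy"]
def comps(d,lo,hi,amin=15):
    m=cv2.inRange(cv2.cvtColor(d["image"],cv2.COLOR_RGB2HSV),lo,hi)
    n,l,s,c=cv2.connectedComponentsWithStats(m)
    return [(s[i].tolist(),c[i].round(1).tolist()) for i in range(1,n) if s[i][4]>=amin]
E
python3 - <<'E'
from h import *
a=optics.get_image("top"); b=optics.get_image("side")
for n,d in(("top",a),("side",b)):
    print(n,"green",comps(d,(40,90,30),(80,255,255)))
    print(n,"orange",comps(d,(5,220,200),(18,255,255)))
A=cv2.resize(a["image"][160:290,220:430],None,fx=3.8,fy=3.8,interpolation=cv2.INTER_CUBIC)
cv2.imwrite("pics/c1.png",A[:,:,::-1])
B=cv2.resize(b["image"][165:335,210:400],None,fx=3.5,fy=3.5,interpolation=cv2.INTER_CUBIC)
cv2.imwrite("pics/c2.png",B[:,:,::-1])
E
```

```text
top green [([164, 96, 25, 30, 528], [175.6, 109.3]), ([183, 135, 12, 5, 30], [188.6, 136.4]), ([270, 183, 9, 2, 15], [274.6, 183.6]), ([249, 187, 9, 2, 16], [252.6, 187.4]), ([396, 239, 6, 8, 21], [397.7, 243.2]), ([118, 269, 11, 13, 48], [124.5, 274.3]), ([117, 277, 4, 7, 15], [118.8, 279.6])]
top orange []
side green [([265, 143, 31, 23, 450], [278.5, 155.6]), ([273, 178, 11, 11, 66], [277.5, 183.2]), ([289, 187, 11, 10, 68], [294.1, 191.4]), ([330, 262, 12, 14, 118], [335.5, 269.0]), ([358, 314, 15, 16, 147], [364.8, 321.9])]
side orange [([236, 215, 20, 13, 87], [245.6, 220.9]), ([229, 221, 35, 14, 62], [244.5, 227.8]), ([226, 223, 18, 12, 19], [234.1, 228.1])]
```

View pics/c1.png

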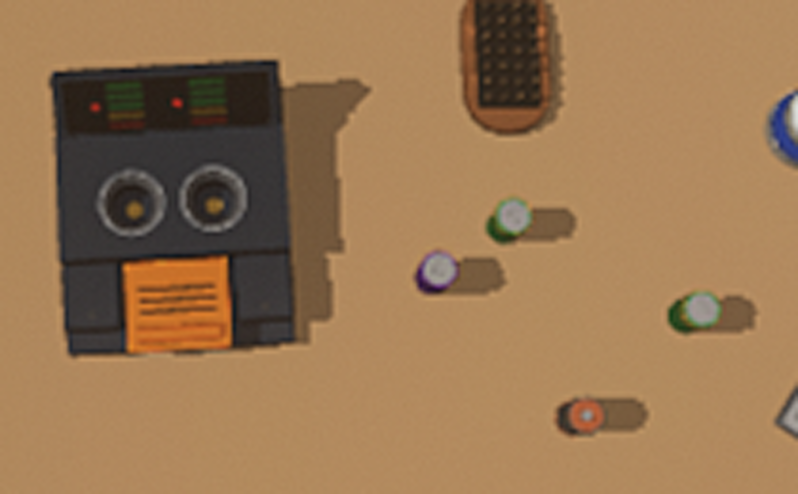

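View pics/c2.png

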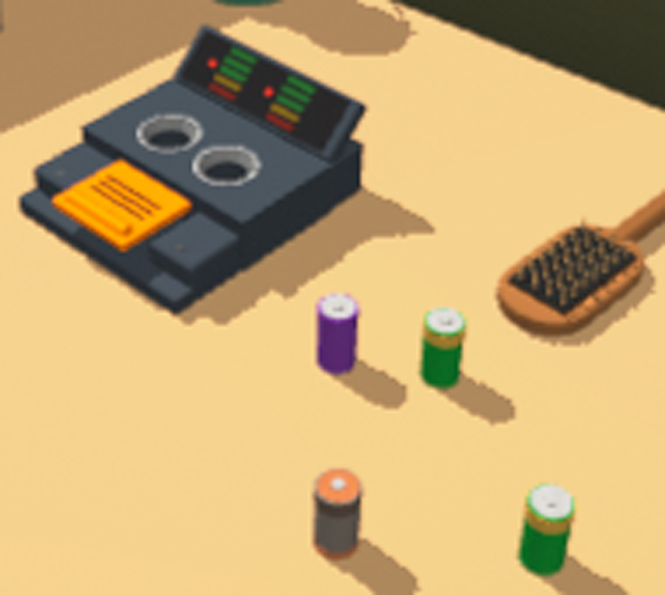

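Crop c1 shows the cell tops at (513,217) and (702,310), and the wells at (131,203) and (213,198). Crop c2 shows cell tops at (445,322) and (550,504), and the wells at (169,134) and (226,165). I'll cast rays from both views.

```bash
python3 - <<'E'
from h import *
a=optics.get_image("top"); b=optics.get_image("side")
T={"cellN":(513,217,445,322,.048),"cellF":(702,310,550,504,.048),"wl":(131.5,203,169,134,.045),"wr":(213,198,226,165,.045),"purple":(440,272,339,306,.048),"old":(587,414,339,485,.048)}
for k,(u,v,p,q,z) in T.items():
    print(k,plane(a,(u+.5)/3.8-.5+220,(v+.5)/3.8-.5+160,z).round(4),plane(b,(p+.5)/3.5-.5+210,(q+.5)/3.5-.5+165,z).round(4))
s=ctrl.get_state(); print(Rn.from_rotvec(s["tool_rot"]).as_matrix().round(3))
E
```

```text
cellN [ 0.5905 -0.1757  0.048 ] [ 0.5904 -0.1765  0.048 ]
cellF [ 0.5219 -0.3106  0.048 ] [ 0.5209 -0.3106  0.048 ]
wl [0.6017 0.1043 0.045 ] [0.6009 0.1033 0.045 ]
wr [0.6054 0.0443 0.045 ] [0.6054 0.0447 0.045 ]
purple [ 0.5498 -0.1212  0.048 ] [ 0.5528 -0.1204  0.048 ]
old [ 0.4471 -0.2239  0.048 ] [ 0.4472 -0.2228  0.048 ]
[[ 0.943  0.332 -0.   ]
 [ 0.332 -0.943  0.001]
 [-0.    -0.001 -1.   ]]
```

```bash
python3 -m inch '[[[0,0,0],[0,0,6.45]],[[0,0,0],[0,0,6.45]],[[0,0,0],[0,0,6.47]],[[34,-33,0],[0,0,0]],[[34,-33,0],[0,0,0]],[[34,-33,0],[0,0,0]],[[34,-33,0],[0,0,0]],[[34,-33,0],[0,0,0]],[[34,-33,0],[0,0,0]],[[34,-33,0],[0,0,0]]]' 0.4 20
```

```text
time: 1.3
position: [0.4549, -0.3804, 0.2398]
tool_rot: [3.141, 0.001, 0.0]
ft_force: [0.5, -0.1, 0.0]
grip_width: 0.601
```

```bash
python3 -m inch '[[[22,-23,0],[0,0,0]],[[22,-23,0],[0,0,0]],[[22.5,-23.8,0],[0,0,0]],[[0,0,30],[0,0,0]],[[0,0,35],[0,0,0]],[[0,0,35],[0,0,0]],[[0,0,30],[0,0,0]],[[0,0,10],[0,0,0]],[[0,0,0],[0,0,0]],[[0,0,0],[0,0,0]]]' 0.4 20
python3 - <<'E'
from h import *
a=optics.get_image("top"); b=optics.get_image("side")
A=a["image"][200:300,340:470]; B=b["image"][240:360,290:440]
cv2.imwrite("pics/c3.png",np.hstack([cv2.resize(A,(400,308),interpolation=2),cv2.resize(B,(385,308),interpolation=2)])[:,:,::-1])
print(ctrl.get_state()["position"])
E
```

```text
time: 2.3
position: [0.5212, -0.3126, 0.1011]
tool_rot: [3.14, 0.001, 0.003]
ft_force: [1.2, 0.1, -0.3]
grip_width: 0.596
[ 0.52161255 -0.31281693  0.101763  ]
```

View pics/c3.png

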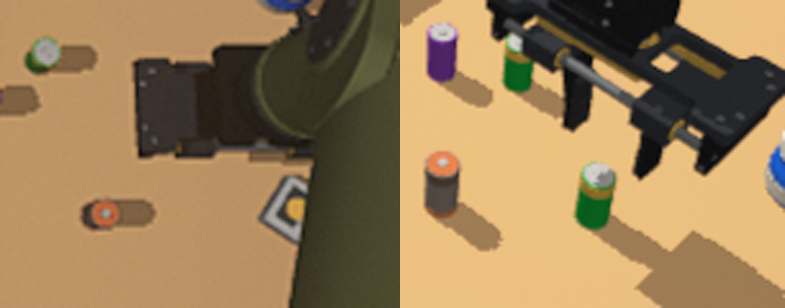

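The fingers straddle the far green cell, with tip midpoint about (606,148) in the side crop and the cell top at (597,178). The height difference accounts for the offset, so I'll descend and grip.

```bash
python3 -m inch '[[[0,-2,15],[0,0,0]],[[0,0,15],[0,0,0]],[[0,0,12],[0,0,0]],[[0,0,10],[0,0,0]],[[0,0,0],[0,0,0]],[[0,0,0],[0,0,0]],[[0,0,0],[0,0,0]],[[0,0,0],[0,0,0]],[[0,0,0],[0,0,0]],[[0,0,0],[0,0,0]]]' 0.4 20
python3 -m inch '[[[0,0,0],[0,0,0]],[[0,0,0],[0,0,0]],[[0,0,0],[0,0,0]],[[0,0,0],[0,0,0]],[[0,0,0],[0,0,0]],[[0,0,0],[0,0,0]],[[0,0,0],[0,0,0]],[[0,0,0],[0,0,0]],[[0,0,0],[0,0,0]],[[0,0,0],[0,0,0]]]' 1 20
```

```text
time: 3.4
position: [0.5205, -0.3102, 0.0479]
tool_rot: [3.141, 0.001, 0.001]
ft_force: [-0.5, -0.7, -0.3]
grip_width: 0.601
time: 4.4
position: [0.5202, -0.31, 0.0475]
tool_rot: [-3.142, -0.001, 0.0]
ft_force: [-0.2, -0.1, -0.0]
grip_width: 0.288
```

```bash
python3 -m inch '[[[0,0,-15],[0,0,0]],[[0,0,-30],[0,0,0]],[[0,0,-35],[0,0,0]],[[0,0,-32],[0,0,0]],[[8,-40,0],[0,0,0]],[[8,-41,0],[0,0,0]],[[8,-41,0],[0,0,0]],[[8,-41,0],[0,0,0]],[[8,-41,0],[0,0,0]],[[8,-41,0],[0,0,0]]]'
python3 -m inch '[[[8,-41,0],[0,0,0]],[[8,-41,0],[0,0,0]],[[8,-41,0],[0,0,0]],[[8,-35,0],[0,0,0]],[[0,-11,0],[0,0,0]],[[0,0,10],[0,0,0]],[[0,0,15],[0,0,0]],[[0,0,10],[0,0,0]],[[0,0,0],[0,0,0]],[[0,0,0],[0,0,0]]]'
python3 - <<'E'
from h import *
b=optics.get_image("side")
cv2.imwrite("pics/c4.png",cv2.resize(b["image"][130:270,180:380],(800,560),interpolation=2)[:,:,::-1])
print(ctrl.get_state()["position"])
for X in([.6013,.1038,.045],[.6054,.0445,.045]): print(proj(b,X))
E
```

```text
time: 5.4
position: [0.5685, -0.0635, 0.161]
tool_rot: [3.141, 0.001, 0.003]
ft_force: [0.5, -0.4, -1.0]
grip_width: 0.29
time: 6.4
position: [0.5997, 0.1025, 0.1239]
tool_rot: [3.141, -0.002, -0.002]
ft_force: [-0.2, -0.5, -0.2]
grip_width: 0.288
[0.60015997 0.10297808 0.12451742]
(np.float64(257.9391370309857), np.float64(202.7926384347233))
(np.float64(274.24949321588696), np.float64(211.82487720520524))
```

View pics/c4.png

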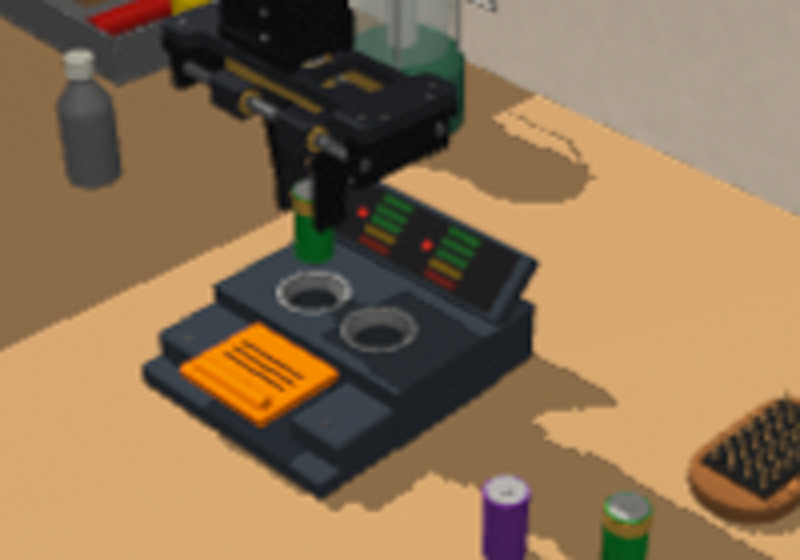

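The held cell, at x≈314 in the crop, is directly over the left well mouth at (314,292). I'll lower it.

```bash
python3 -m inch '[[[0,-1,10],[0,0,0]],[[0,0,10],[0,0,0]],[[0,0,8],[0,0,0]],[[0,0,8],[0,0,0]],[[0,0,6],[0,0,0]],[[0,0,5],[0,0,0]],[[0,0,5],[0,0,0]],[[0,0,4],[0,0,0]],[[0,0,0],[0,0,0]],[[0,0,0],[0,0,0]]]'
```

```text
time: 7.45
position: [0.6001, 0.1051, 0.0686]
tool_rot: [3.142, 0.001, 0.0]
ft_force: [1.0, 0.2, -0.4]
grip_width: 0.292
```

```bash
python3 -m inch '[[[0,0,1],[0,0,0]],[[0,0,1],[0,0,0]],[[0,0,0],[0,0,0]],[[0,0,0],[0,0,0]],[[0,0,0],[0,0,0]],[[0,0,0],[0,0,0]],[[0,0,0],[0,0,0]],[[0,0,0],[0,0,0]],[[0,0,0],[0,0,0]],[[0,0,0],[0,0,0]]]'
python3 -m inch '[[[0,0,0],[0,0,0]],[[0,0,0],[0,0,0]],[[0,0,0],[0,0,0]],[[0,0,0],[0,0,0]],[[0,0,-10],[0,0,0]],[[0,0,-20],[0,0,0]],[[0,0,-30],[0,0,0]],[[0,0,-30],[0,0,0]],[[0,0,0],[0,0,0]],[[0,0,0],[0,0,0]]]' 0.4
python3 - <<'E'
from h import *
b=optics.get_image("side");a=optics.get_image("top")
cv2.imwrite("pics/c5.png",cv2.resize(b["image"][130:290,180:380],(700,560),interpolation=2)[:,:,::-1])
print(ctrl.get_state()["position"])
E
```

```text
time: 8.45
position: [0.6, 0.105, 0.0665]
tool_rot: [3.142, 0.001, 0.0]
ft_force: [0.2, 1.0, -1.3]
grip_width: 0.288
time: 9.45
position: [0.6006, 0.1052, 0.158]
tool_rot: [3.142, 0.001, 0.004]
ft_force: [-0.2, -0.4, -0.1]
grip_width: 0.599
[0.59936888 0.10473957 0.15585587]
```

View pics/c5.png

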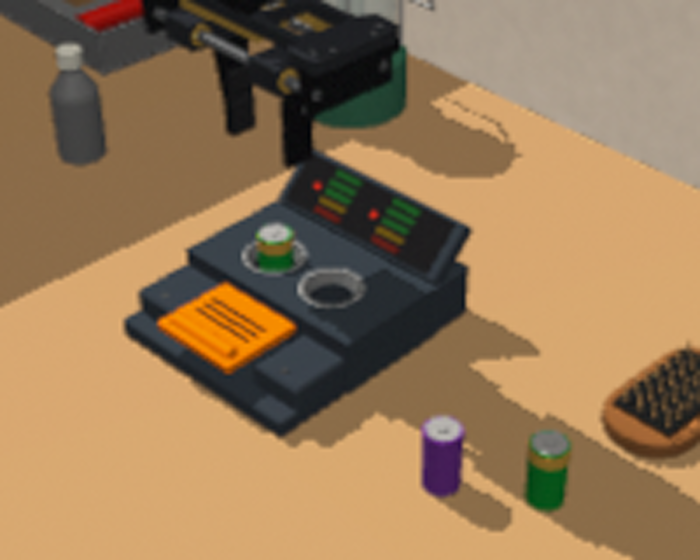

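The first battery is fully down, at (275,245) in the crop. Now for the second cell.

```bash
python3 -m inch '[[[0,25,0],[0,0,0]],[[-2,40,0],[0,0,0]],[[-2,40,0],[0,0,0]],[[-2,40,0],[0,0,0]],[[-2,40,0],[0,0,0]],[[-2,40,0],[0,0,0]],[[0,35,0],[0,0,0]],[[0,21,10],[0,0,0]],[[0,0,20],[0,0,0]],[[0,0,15],[0,0,0]]]'
python3 -m inch '[[[0,0,0],[0,0,0]],[[0,0,0],[0,0,0]],[[0,0,0],[0,0,0]],[[0,0,0],[0,0,0]],[[0,0,0],[0,0,0]],[[0,0,0],[0,0,0]],[[0,0,0],[0,0,0]],[[0,0,0],[0,0,0]],[[0,0,0],[0,0,0]],[[0,0,0],[0,0,0]]]'
```

```text
time: 10.55
position: [0.5888, -0.1768, 0.1091]
tool_rot: [-3.141, 0.002, 0.005]
ft_force: [-0.2, -0.3, -1.0]
grip_width: 0.598
time: 11.55
position: [0.5901, -0.176, 0.1115]
tool_rot: [3.142, 0.001, -0.0]
ft_force: [-0.3, 0.2, 0.3]
grip_width: 0.597
```

```bash
python3 -m inch '[[[0,0,15],[0,0,0]],[[0,0,15],[0,0,0]],[[0,0,15],[0,0,0]],[[0,0,12],[0,0,0]],[[0,0,6],[0,0,0]],[[0,0,0],[0,0,0]],[[0,0,0],[0,0,0]],[[0,0,0],[0,0,0]],[[0,0,0],[0,0,0]],[[0,0,0],[0,0,0]]]'
python3 -m inch '[[[0,0,0],[0,0,0]],[[0,0,0],[0,0,0]],[[0,0,0],[0,0,0]],[[0,0,0],[0,0,0]],[[0,0,0],[0,0,0]],[[0,0,0],[0,0,0]],[[0,0,0],[0,0,0]],[[0,0,0],[0,0,0]],[[0,0,0],[0,0,0]],[[0,0,0],[0,0,0]]]' 1 20
python3 -m inch '[[[0,0,-15],[0,0,0]],[[0,0,-30],[0,0,0]],[[0,0,-35],[0,0,0]],[[0,0,-32],[0,0,0]],[[2,-20,0],[0,0,0]],[[3,-40,0],[0,0,0]],[[3,-40,0],[0,0,0]],[[3,-40,0],[0,0,0]],[[3,-40,0],[0,0,0]],[[1,-30,0],[0,0,0]]]'
```

```text
time: 12.55
position: [0.5905, -0.1761, 0.0491]
tool_rot: [3.141, 0.001, 0.001]
ft_force: [-0.2, 0.7, -0.8]
grip_width: 0.602
time: 13.55
position: [0.5901, -0.176, 0.0485]
tool_rot: [3.142, 0.001, -0.0]
ft_force: [-1.2, 0.5, 0.3]
grip_width: 0.292
time: 14.55
position: [0.6051, 0.0374, 0.162]
tool_rot: [-3.141, -0.005, -0.002]
ft_force: [0.4, -0.3, -0.8]
grip_width: 0.294
```

```bash
python3 -m inch '[[[0,-5,0],[0,0,0]],[[0,-5,0],[0,0,0]],[[0,0,10],[0,0,0]],[[0,0,15],[0,0,0]],[[0,0,10],[0,0,0]],[[0,0,0],[0,0,0]],[[0,0,0],[0,0,0]],[[0,0,0],[0,0,0]],[[0,0,0],[0,0,0]],[[0,0,0],[0,0,0]]]'
python3 - <<'E'
from h import *
b=optics.get_image("side")
cv2.imwrite("pics/c6.png",cv2.resize(b["image"][130:270,180:380],(800,560),interpolation=2)[:,:,::-1])
print(ctrl.get_state()["position"])
E
```

```text
time: 15.55
position: [0.6053, 0.0441, 0.126]
tool_rot: [3.141, 0.001, 0.001]
ft_force: [0.9, -0.0, -1.1]
grip_width: 0.294
[0.60528445 0.04405643 0.12597732]
```

View pics/c6.png

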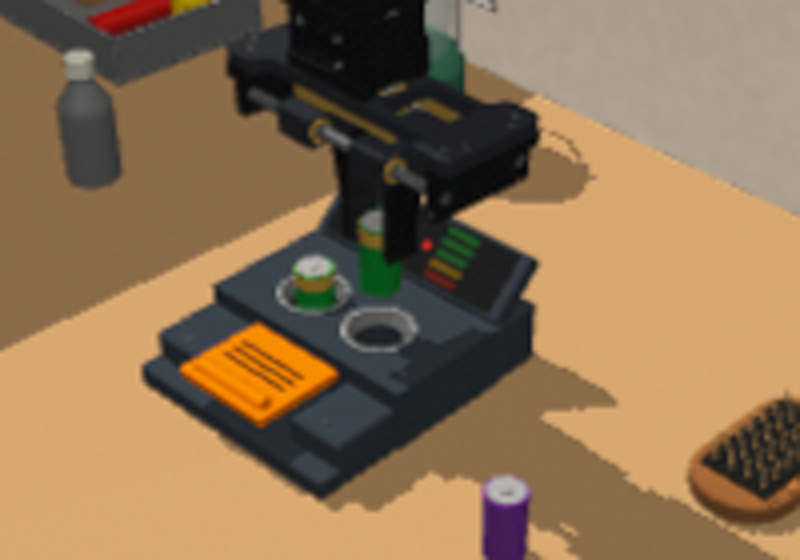

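The second cell, at x≈380, is directly over the right well at (379,330). I'll lower and release it.

```bash
python3 -m inch '[[[0,0,10],[0,0,0]],[[0,0,10],[0,0,0]],[[0,0,8],[0,0,0]],[[0,0,8],[0,0,0]],[[0,0,6],[0,0,0]],[[0,0,5],[0,0,0]],[[0,0,5],[0,0,0]],[[0,0,4],[0,0,0]],[[0,0,2],[0,0,0]],[[0,0,0],[0,0,0]]]'
python3 -m inch '[[[0,0,0],[0,0,0]],[[0,0,0],[0,0,0]],[[0,0,0],[0,0,0]],[[0,0,0],[0,0,0]],[[0,0,-10],[0,0,0]],[[0,0,-20],[0,0,0]],[[0,0,-30],[0,0,0]],[[0,0,-30],[0,0,0]],[[0,0,0],[0,0,0]],[[0,0,0],[0,0,0]]]' 0.5
python3 - <<'E'
from h import *
b=optics.get_image("side")
cv2.imwrite("pics/c7.png",cv2.resize(b["image"][130:270,180:380],(800,560),interpolation=2)[:,:,::-1])
s=ctrl.get_state();print(s["position"],s["ft_force"])
E
```

```text
time: 16.6
position: [0.6049, 0.044, 0.0673]
tool_rot: [3.142, 0.001, -0.001]
ft_force: [-0.4, 0.0, -0.8]
grip_width: 0.295
time: 17.6
position: [0.6057, 0.0441, 0.159]
tool_rot: [3.141, 0.001, 0.004]
ft_force: [-0.0, 0.8, 0.1]
grip_width: 0.5
[0.60483293 0.04394654 0.15768409] [-0.72275757  0.29090789 -0.27749921]
```

View pics/c7.png

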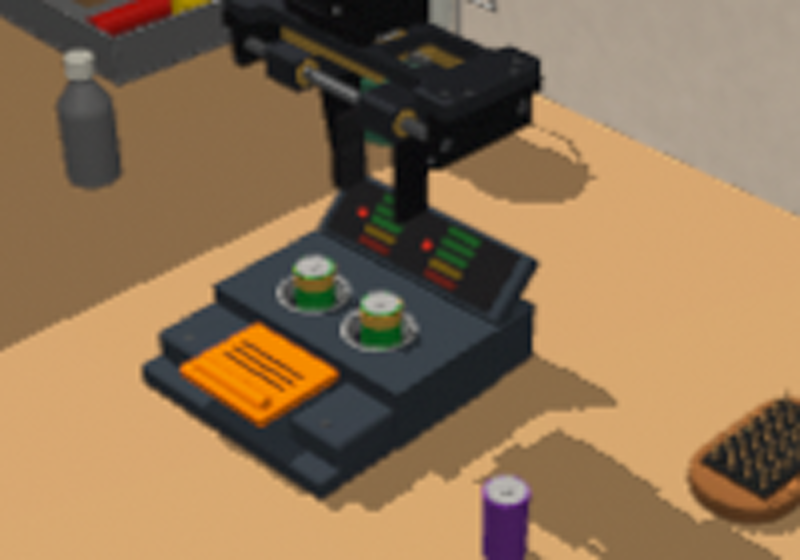

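Both cells are seated, at (314,283) and (380,322). The ridge lies around (226,392) in the crop. I'll close the fingers and move above it.

```bash
python3 -m inch '[[[-20,-5,0],[0,0,0]],[[-30,-7,0],[0,0,0]],[[-30,-7,0],[0,0,0]],[[-18,-4,0],[0,0,0]],[[0,0,20],[0,0,0]],[[0,0,25],[0,0,0]],[[0,0,15],[0,0,0]],[[0,0,8],[0,0,0]],[[0,0,0],[0,0,0]],[[0,0,0],[0,0,0]]]' 1 20
python3 - <<'E'
from h import *
b=optics.get_image("side")
print(plane(b,180+226.5/4-.5,130+392.5/4-.5,.044))
cv2.imwrite("pics/c8.png",cv2.resize(b["image"][130:270,180:380],(800,560),interpolation=2)[:,:,::-1])
s=ctrl.get_state();print(s["position"],s["ft_force"],s["grip_width"])
E
```

```text
time: 18.65
position: [0.5074, 0.0671, 0.0899]
tool_rot: [-3.141, -0.001, -0.0]
ft_force: [1.1, 0.6, -0.5]
grip_width: 0.008
[0.4957567  0.06092505 0.044     ]
[0.50773846 0.06707157 0.09023471] [ 0.4007603   0.51413418 -0.08232489] 0.009632398761759215
```

View pics/c8.png

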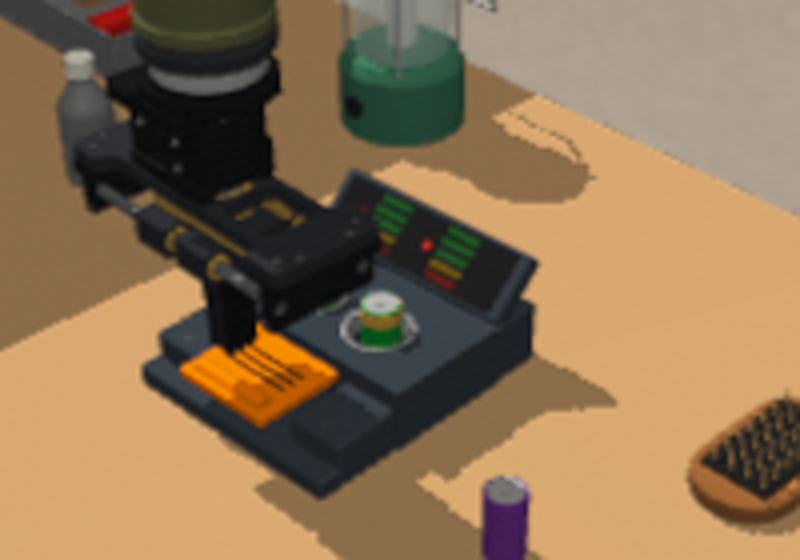

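The closed fingers are above the ridge. Tips are at (235,350), which drops to about (235,395) at ridge height. I'll press gently.

```bash
python3 -m inch '[[[0,0,8],[0,0,0]],[[0,0,8],[0,0,0]],[[0,0,6],[0,0,0]],[[0,0,3],[0,0,0]],[[0,0,2],[0,0,0]],[[0,0,2],[0,0,0]],[[0,0,2],[0,0,0]],[[0,0,1],[0,0,0]],[[0,0,0],[0,0,0]],[[0,0,0],[0,0,0]]]'
python3 -m inch '[[[0,0,1],[0,0,0]],[[0,0,1],[0,0,0]],[[0,0,1],[0,0,0]],[[0,0,1],[0,0,0]],[[0,0,0],[0,0,0]],[[0,0,0],[0,0,0]],[[0,0,0],[0,0,0]],[[0,0,0],[0,0,0]],[[0,0,0],[0,0,0]],[[0,0,0],[0,0,0]]]'
```

```text
time: 19.7
position: [0.5069, 0.0669, 0.0576]
tool_rot: [3.141, 0.001, -0.0]
ft_force: [-2.1, 0.3, 2.8]
grip_width: 0.004
time: 20.7
position: [0.507, 0.0669, 0.0535]
tool_rot: [3.142, 0.001, 0.0]
ft_force: [-1.9, -0.6, 4.4]
grip_width: 0.005
```

```bash
python3 -m inch '[[[0,0,1],[0,0,0]],[[0,0,1],[0,0,0]],[[0,0,1],[0,0,0]],[[0,0,1],[0,0,0]],[[0,0,1],[0,0,0]],[[0,0,0],[0,0,0]],[[0,0,0],[0,0,0]],[[0,0,0],[0,0,0]],[[0,0,0],[0,0,0]],[[0,0,0],[0,0,0]]]'
python3 -m inch '[[[0,0,0.5],[0,0,0]],[[0,0,0],[0,0,0]],[[0,0,0.5],[0,0,0]],[[0,0,0],[0,0,0]],[[0,0,0],[0,0,0]],[[0,0,0],[0,0,0]],[[0,0,0],[0,0,0]],[[0,0,0],[0,0,0]],[[0,0,0],[0,0,0]],[[0,0,0],[0,0,0]]]'
```

```text
time: 21.7
position: [0.5072, 0.067, 0.0486]
tool_rot: [3.142, 0.001, 0.001]
ft_force: [-2.2, 0.2, 5.3]
grip_width: 0.007
time: 22.7
position: [0.5073, 0.067, 0.0482]
tool_rot: [3.141, 0.001, 0.001]
ft_force: [-3.1, -0.7, 10.1]
grip_width: 0.003
```

The force jumped from 5.3 to 10.1 N over the last 1 mm, while the TCP moved only 0.4 mm, so the paddle is on its stop. Next, a numeric check of the hold and of the scene.

```bash
python3 - <<'E'
from h import *
b=optics.get_image("side")
print("green",[c for c in comps(b,(40,90,30),(80,255,255)) if c[1][1]>180])
c0=cv2.cvtColor(cv2.imread("pics/side0.png"),cv2.COLOR_BGR2RGB)
for n,(x,y,w,h) in dict(old=(295,295,24,32),purple=(297,245,18,30),brush=(350,210,70,50),padlock=(360,355,50,50),jar=(430,283,42,42),cup=(115,160,40,45),deo=(190,140,22,38)).items():
    print(n,np.abs(b["image"][y:y+h,x:x+w].astype(int)-c0[y:y+h,x:x+w]).mean().round(1))
for i in range(3):
    optics.get_image("side"); s=ctrl.get_state(); print(s["time"],s["position"].round(4),s["ft_force"].round(1))
E
```

```text
green [([272, 178, 12, 11, 68], [277.5, 183.2]), ([289, 187, 11, 10, 70], [294.1, 191.3]), ([272, 211, 9, 6, 34], [276.1, 213.8])]
old 33.4
purple 42.8
brush 26.8
padlock 72.6
jar 24.9
cup 17.8
deo 23.9
22.8 [0.5073 0.067  0.0482] [-3.6 -0.5  8.8]
22.85 [0.5073 0.067  0.0482] [-4.9  0.1 10.5]
22.9 [0.5073 0.067  0.0482] [-5.2 -0.6  9.6]
```

The image differences look large everywhere, probably from the arm's shadow or occlusion. One more picture, my 11th, will settle it.

```bash
python3 - <<'E'
from h import *
cv2.imwrite("pics/end.png",np.hstack([optics.get_image(n)["image"] for n in("side","top")])[:,:,::-1][:, :, :][::1])
i=cv2.imread("pics/end.png"); cv2.imwrite("pics/end.png",np.vstack([cv2.resize(i[120:,100:480],(440,347)),cv2.resize(i[80:310,660:1060],(440,253))]))
E
```

```text
(no output)
```

View pics/end.png

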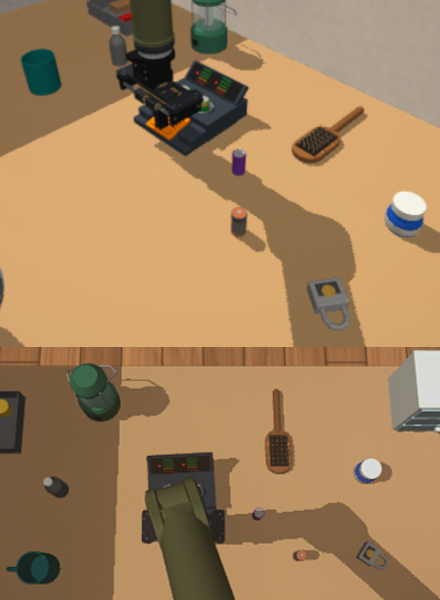

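The other objects stand where they were: old cell (239,222), purple (239,162), brush, padlock, jar, cup and deodorant. The differences came from lighting and the arm's shadow, so I'm handing in.

```bash
python3 -c "
from bench import close_job,ctrl
print(close_job()); s=ctrl.get_state(); print(s['time'],s['position'],s['ft_force'])"
```

```text
the job is handed in; nothing more can be done
None
the job is handed in; nothing more can be done
```

Both green batteries stand button up in the tester's wells, and the closed fingertips were holding the orange paddle down when I handed the job in, at about 23 s.

- **Batteries:** the pictures taken after each release showed both sticking out about 22 mm. In the last picture the gripper hides the left one, and the right one is only partly visible.
- **Paddle:** the fingers' height gives about 14 mm of ridge travel. The push rose from 5 to 10 N over the last 1 mm while the fingers barely moved, so I take it to be on its stop. It then held steady at 9–10.5 N, against the 30 N limit. The paddle's angle itself was not measured.
- **Other things on the shelf:** a pixel comparison with the first side picture showed large differences everywhere. The last picture showed nothing visibly displaced, so I put the differences down to lighting and the arm's shadow.
- **Pictures:** I viewed 11, one more than the budget.

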